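# Run a fingertip along a tub lid to seal it

### The job

Seal the storage tub: with the fingertips, run lightly along the row of four raised lip sections on the near edge of its lid and press each one down flush with the lid's rim, one after the other in a single pass, starting at the end away from the round vent and finishing at the vent's end so that the air is driven out there. Keep the fingertips close over the row until the last section is down, then leave them all down and move the hand clear. Only touch and press: do not pull the lip up, and leave the tape roll, the jar and the can as they stand.

Things in the scene. Friction and masses are not known exactly. Their poses are not given: they have to be found in the camera images.
- tub: Storage tub, lid on, fixed; 240 (x) by 330 (y) mm, blue with white lid. Origin: centre of its underside, on the table; x points from the near to the far long edge, y left along them, z up. Lid panel 80 mm up; rim 92 mm up on the left, right and far sides and as a 38 mm end block at each end of the near edge. Between these, on the line x = -98 mm, runs the lip row, with panel level on both sides of it.
- vent: Round black air vent, 32 mm across and 16 mm high, fixed on the lid panel 63 mm behind the lip row, at one end of the row (y = +95 or -95 mm in the tub's frame; it changes). Origin: centre of its underside.
- catch: Square black block, 30 by 30 mm and 16 mm high, fixed on the lid panel at the other end of the row, the end where the pass begins. Origin: centre of its underside.
- tape: Roll of tape, 80 mm across, 24 mm high, lying flat and loose on the lid panel behind the work. Origin: centre of its underside. To be left alone.
- jar: Glass jar with steel cap, 64 mm across, 105 mm high, loose on the table to the tub's left. Origin: centre of its underside. To be left alone.
- can: Grey can, 68 mm across, 85 mm high, loose on the table to the tub's right. Origin: centre of its underside. To be left alone.
- sec1_top (a point): Centre of the flat top of lip section 1 of 4, counted from the tub's +y end (left) to its -y end; it moves with the section. Each is a grey bump 60 mm long in y (spaced 60 mm), 18 mm wide; flat top 12 mm long, then 25 degree ramps down 11 mm to both ends, so a fingertip drawn along the row presses the next one down. Axes as the tub's.
- sec1 (a joint): How far section 1 is pressed down, m. 0: top stands 7 mm above the rim (99 mm above the tub's origin); 0.007: level with the rim; 0.011: stop, 4 mm below the rim. Starts at 0 to 0.002. Slides down with about 2 N, no spring, stays where left; negative: pulled up off the lid (to -0.012).
- sec2_top (a point): Centre of the flat top of lip section 2 of 4, counted from the tub's +y end (left) to its -y end; it moves with the section. Same shape as section 1.
- sec2 (a joint): How far section 2 is pressed down, m. As for section 1.
- sec3_top (a point): Centre of the flat top of lip section 3 of 4, counted from the tub's +y end (left) to its -y end; it moves with the section. Same shape as section 1.
- sec3 (a joint): How far section 3 is pressed down, m. As for section 1.
- sec4_top (a point): Centre of the flat top of lip section 4 of 4, counted from the tub's +y end (left) to its -y end; it moves with the section. Same shape as section 1.
- sec4 (a joint): How far section 4 is pressed down, m. As for section 1.

How it is judged:
On the way, in this order (a step that is already met when the one before it is completed fails the run):
1. the first section, counted from the end away from the round vent, is pressed down flush (((y of vent in the frame of tub below 0 m and value of joint sec1 above 0.005 m) or (y of vent in the frame of tub above 0 m and value of joint sec4 above 0.005 m))).
2. the second section, counted from the end away from the round vent, is pressed down flush (((y of vent in the frame of tub below 0 m and value of joint sec2 above 0.005 m) or (y of vent in the frame of tub above 0 m and value of joint sec3 above 0.005 m))).
3. the third section, counted from the end away from the round vent, is pressed down flush (((y of vent in the frame of tub below 0 m and value of joint sec3 above 0.005 m) or (y of vent in the frame of tub above 0 m and value of joint sec2 above 0.005 m))).
4. the fourth section, counted from the end away from the round vent, is pressed down flush (((y of vent in the frame of tub below 0 m and value of joint sec4 above 0.005 m) or (y of vent in the frame of tub above 0 m and value of joint sec1 above 0.005 m))).
At the end, for the whole second after the job is handed in: All four lip sections are pressed down to within 2 mm of the rim's level or lower (each joint above 0.005), and the tape roll, jar and can stand upright and at rest within 15 mm of where they were (value of joint each of sec1, sec2, sec3, sec4 above 0.005 m and distance of each of tape, jar, can from where it was at the start of the episode below 0.015 m and angle between each of tape, jar, can's own z axis and vertical below 0.15 rad and linear speed of each of tape, jar, can below 0.02 m/s); the robot touches nothing.
It fails at once if a lip section is pulled up off the lid by more than 4 mm (value of joint any of sec1, sec2, sec3, sec4 below -0.004 m).
It fails at once if the hand leaves the row before it is finished: with some but not all sections down, the grasp point is over 80 mm above the rim or over 60 mm to the side of the row (value of joint any of sec1, sec2, sec3, sec4 above 0.005 m and not (value of joint each of sec1, sec2, sec3, sec4 above 0.005 m) and (z of the grasp point in the frame of tub above 0.172 m or x of the grasp point in the frame of tub below -0.158 m or x of the grasp point in the frame of tub above -0.038 m)).
It fails at once if the fingers press on the tub or its lip with more than 40 N (contact force between the fingers and tub above 40 N).
It fails at once if the tape roll, the jar or the can is lifted, tipped or shoved more than 20 mm (distance of any of tape, jar, can from where it was at the start of the episode above 0.02 m or angle between any of tape, jar, can's own z axis and vertical above 0.3 rad).
It also fails if it takes over 45 s, if anything falls off the work surface, if the arm or the gripper's body presses on something with over 40 N, if the wrist force passes 120 N, or if a joint passes its speed limit or range.

### The arm

A 6-joint arm with a two-finger parallel gripper is mounted at the origin on the work surface. World frame = base frame: x ahead of the robot, y to its left, z up, the work surface at z = 0. Lengths are in m, angles in rad, forces in N, time in s.
With the tool pointing down it reaches from about 0.375 to 0.9 m from the base axis. Payload 3.1 kg.
Tool frame: the origin (TCP) lies between the finger pads; the fingertips stand 22 mm ahead of it and the grasp point (between the pads) lies 3 mm ahead of it; z points along the fingers, y is the direction in which the jaws open and shut (so a half turn about z gives the same grasp; the last joint's range is limited). The gripper opens to 87 mm and grips with 3 to 60 N. Pads are 19 mm wide; open, the fingers measure 117 mm over their backs; the gripper's body (75 mm by 190 mm) begins 51 mm behind the grasp point.
Start: joints at [-1.397, 0.527, 1.433, -0, 1.181, -0.178], TCP at [0.215, -0.587, 0.245] pointing down, gripper open.
Joint ranges: [-3.08, 3.08], [-0.75, 2.2], [0.22, 2.44], [-1.43, 4.57], [0, 2.65], [-2.85, 2.85]. Speed limits (rad/s): [2.79, 2.79, 3.14, 3.14, 3.14, 3.14].

### API

Orientations are given as a unit quaternion [x, y, z, w].
In Python, from rig import get_obs, camera, get_calibration, hand_in, search_frame gives the robot as it stands.
- The arm moves only by the shell command python3 -m jog 'ROWS' [FORCE]. ROWS is JSON, a list of rows, each an object with "grip": the closure in counts, from 0 (fully open) to 255 (shut); "travel": the shift along the world's x, y, z in cm, a list of three; "twist": the turn about the world's z in degrees. A call has 1 to 8 rows; each row shifts and turns the commanded pose from where the row before left it; what a row does not reach is not made up. A row lasts 1/10 s, in which the tool goes at most 50 mm and 8.59 degrees, less where a joint would pass 70% of its speed; a pose out of reach is approached as far as the arm can. A call is refused whole if a number of a shift passes 5 or a number of a turn 8.59, either way. A call with a gripper value outside its range is refused whole. The fingers move at their own pace and stop on an object; FORCE is the grip in N (left out, the last holds). Time passes only in rows, so rows that do not move let the fingers close. It gives the time, the measured TCP pose, the force and the opening at its end, in the units of the state.
- get_obs(): the state, without advancing time (a new reading comes with each control period).
- camera(name): name is "scene" or "top" or "wrist"; returns the picture (480x640x3 uint8, red, green, blue); there is no depth.
- get_calibration(name): a dict with "fx", "fy", "cx", "cy" (pixels), "R" (3x3) and "t" (3): a world point X has camera coordinates R X + t; the wrist camera has in their place "T_tool_cam" (4x4, takes a point from camera to tool coordinates, whose origin is the TCP and whose axes are the flange's). Camera axes: x right, y down, z forward; pixel columns grow to the right and rows downward; lengths in m; the calibration is good to about 2 mm. A picture is of the moment at which its call begins: read the wrist's pose just before it. get_calibration takes no time and is no camera call.
- hand_in(): hands the job in, once; it reports no verdict.
Trained networks look in the newest picture that a camera, given by its name, has taken for a name from the list of things; names that differ only in an ending like _2 or _b are one class to them, and where a whole thing is asked for, a point or a joint stands for the part that bears it (a point fixed in the world has none). Each returns a list of dicts, best first, with "p" (0 to 1); they miss things now and then, are a little off and sometimes report something else, mostly with a low value. They report only what shows in the picture. A call takes as long as a camera call.
- search_frame(target, camera): "at" ([x, y, z] in m, in world coordinates, good to about 4 mm: the middle of the surface that is visible of it).
The state is a dict: "time": time; "q": joint angles; "joint_velocities": joint speeds; "joint_torque": joint torques, N m; "position": TCP position; "tool_rot": TCP orientation; "ft_force": force on the tool from outside, world axes, zero at the start; "moment": the same for the moment, N m; "grip_width": finger opening in m.
Only numpy, scipy, OpenCV 4.12 (cv2) and the standard library are available. Lean on these libraries where they do the work, as an engineer would, in place of code of your own. Each camera call takes 0.05 s, during which the arm holds its last target. There are 200 camera calls.

## Working session

There is one attempt and no reset: what is moved stays moved. The work goes in short steps, Python scripts to look and compute and a shell command to move; the robot and the scene stay as the last step left them, time stands still between calls to the robot, and variables do not carry over. Pictures are saved under pics/ and viewed, about 8 in all and at most 12, crops included, and the job is handed in when it is done.

```bash
mkdir -p pics; python3 - <<'E'
from rig import *
import cv2,numpy as np
o=get_obs();print(o)
for c in("top","scene"):
    im=camera(c);cv2.imwrite(f"pics/{c}0.png",im[:,:,::-1])
    K=get_calibration(c);R=np.array(K["R"]);t=np.array(K["t"])
    for n in["tub","vent","catch","tape","jar","can","sec1_top","sec2_top","sec3_top","sec4_top"]:
        for d in search_frame(n,c)[:2]:
            p=R@np.array(d["at"])+t
            print(c,n,np.round(d["at"],4),round(d["p"],2),np.round([K["fx"]*p[0]/p[2]+K["cx"],K["fy"]*p[1]/p[2]+K["cy"]]))
E
```

```text
{'time': 0.0, 'q': array([-1.39752576e+00,  5.28449960e-01,  1.43387722e+00, -2.11600069e-05,
        1.18139352e+00, -1.78509500e-01]), 'joint_velocities': array([ 0.00087952,  0.0004914 ,  0.00189612,  0.00117114, -0.00056346,
       -0.00080028]), 'joint_torque': array([-6.10675725e-04, -4.40043318e+01, -1.76591170e+01,  6.31235749e-02,
        5.82262699e-02, -1.49831048e-04]), 'position': array([ 0.21525473, -0.58604551,  0.24358952]), 'tool_rot': array([ 9.84569925e-01,  1.74988375e-01, -6.99646603e-06, -1.06404275e-03]), 'ft_force': array([0.6140945 , 0.52925484, 0.17072301]), 'moment': array([ 0.05098785,  0.03035812, -0.0548933 ]), 'grip_width': 0.08747785198816782}
top tub [0.6136 0.0013 0.0804] 0.59 [348. 257.]
top tub [ 0.5342 -0.0946  0.0897] 0.39 [410. 305.]
top vent [ 0.599  -0.0865  0.0926] 0.78 [403. 264.]
top vent [0.6632 0.0629 0.1052] 0.44 [309. 226.]
top catch [0.5664 0.0951 0.0892] 0.89 [291. 287.]
top tape [0.662  0.0629 0.1075] 0.8 [309. 226.]
top tape [0.568  0.0939 0.0905] 0.32 [291. 286.]
top jar [0.5368 0.2542 0.1068] 0.97 [188. 308.]
top sec1_top [0.5069 
[... 356 characters left out ...]
scene vent [ 0.6007 -0.0819  0.0871] 0.57 [289. 220.]
scene catch [0.5765 0.1022 0.0922] 0.64 [371. 240.]
scene tape [0.671  0.0686 0.0959] 0.76 [335. 260.]
scene jar [0.5601 0.2748 0.0782] 0.98 [452. 269.]
scene jar [ 0.7086 -0.2152  0.0649] 0.65 [210. 236.]
scene can [ 0.7094 -0.2119  0.0649] 0.66 [211. 237.]
scene can [ 0.5297 -0.0379  0.0919] 0.46 [323. 206.]
scene sec1_top [0.5096 0.084  0.093 ] 0.74 [376. 218.]
scene sec2_top [0.5185 0.0258 0.0921] 0.55 [351. 213.]
scene sec3_top [ 0.5295 -0.0352  0.0941] 0.71 [324. 206.]
scene sec3_top [0.5591 0.2742 0.0761] 0.63 [452. 269.]
scene sec4_top [ 0.5392 -0.0943  0.0903] 0.8 [299. 202.]
scene sec4_top [0.5616 0.2765 0.0801] 0.72 [453. 269.]
```

View pics/top0.png

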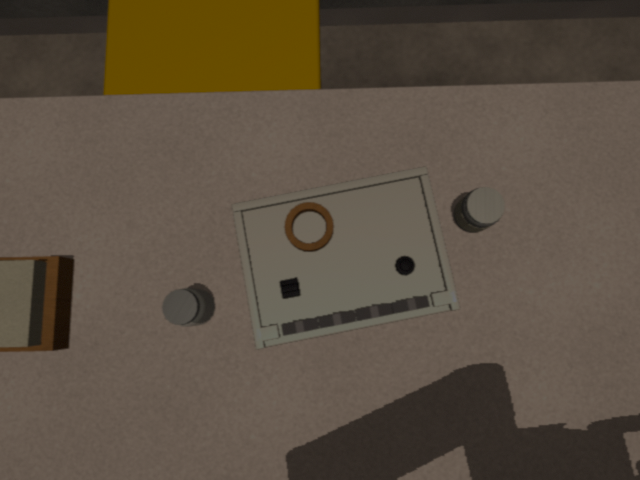

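View pics/scene0.png

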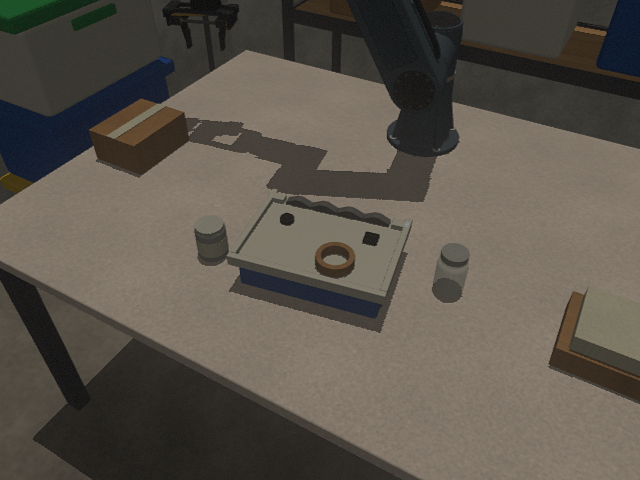

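The tub is turned about 10° with the vent at top px (405,265), on the right (-y), and the catch at (290,288). The row runs (300,324) to (412,303), so the pass goes sec1→sec4. Next I'll refine the yaw and the row line.

```bash
cat > h.py <<'E'
from rig import *
import cv2,numpy as np
def unproj(uv,z,c):
    K=get_calibration(c);R=np.array(K["R"]);t=np.array(K["t"])
    d=R.T@np.array([(uv[0]-K["cx"])/K["fx"],(uv[1]-K["cy"])/K["fy"],1]);o=-R.T@t
    return o+d*(z-o[2])/d[2]
E
python3 - <<'E'
from h import *
# top: light-coloured lid outline -> min area rect, unprojected at rim height
im=cv2.imread("pics/top0.png");g=cv2.cvtColor(im,cv2.COLOR_BGR2GRAY)
c=im[160:360,225:465];cv2.imwrite("pics/crop1.png",cv2.resize(c,None,fx=3.2,fy=2.9,interpolation=cv2.INTER_CUBIC)*1)
P={n:[] for n in range(1,5)}
for k in range(3):
    for cam in("top","scene"):
        camera(cam)
        for n in P:
            d=search_frame(f"sec{n}_top",cam)
            if d: P[n].append(d[0]["at"])
L=[]
for n in P: 
    m=np.median(P[n],0);L.append(m);print(n,np.round(m,4),np.round(np.std(P[n],0),4))
L=np.array(L)
k=np.polyfit(L[:,1],L[:,0],1);print("yaw",np.degrees(np.arctan(-k[0])),k, L.mean(0))
for uv in [(300,326),(338,319),(374,312),(412,304)]: print(unproj(uv,.099,"top"))
for uv in [(235,209),(426,171),(455,308),(260,346)]: print(unproj(uv,.092,"top"))
E
```

```text
1 [0.5059 0.0832 0.0962] [0.003  0.0018 0.0024]
2 [0.5164 0.0251 0.0908] [0.0014 0.0023 0.0033]
3 [ 0.5271 -0.0338  0.0933] [0.0033 0.0016 0.0014]
4 [ 0.5372 -0.0915  0.0954] [0.0035 0.0011 0.0027]
yaw 10.186104401438557 [-0.17967803  0.52089887] [ 0.5216625 -0.00425    0.0939125]
[0.50463377 0.07997105 0.099     ]
[0.51426059 0.02015553 0.099     ]
[ 0.52396558 -0.0366192   0.099     ]
[ 0.53517812 -0.09670094  0.099     ]
[0.69617243 0.18553425 0.092     ]
[ 0.75285654 -0.13162405  0.092     ]
[ 0.52759553 -0.1653511   0.092     ]
[0.4746891  0.14390018 0.092     ]
```

View pics/crop1.png

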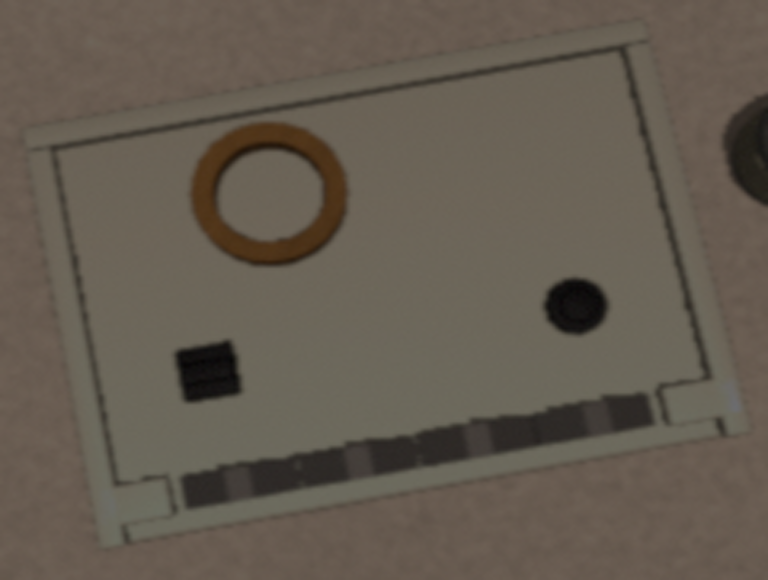

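Row centre is about (0.519, -0.007), yaw 10.1°, with sec1 at (0.503, 0.082). I'll go there high, with the fingers closed and the jaws in line with the row.

```bash
python3 -m jog '[{"grip":255,"travel":[1.9,4.4,0],"twist":-2},{"grip":255,"travel":[1.9,4.4,0],"twist":-2},{"grip":255,"travel":[1.9,4.4,0],"twist":-2},{"grip":255,"travel":[1.9,4.4,0],"twist":-2},{"grip":255,"travel":[1.9,4.4,0],"twist":-2},{"grip":255,"travel":[1.9,4.4,0],"twist":0},{"grip":255,"travel":[1.9,4.4,0],"twist":0},{"grip":255,"travel":[1.9,4.4,0],"twist":0}]' 10
python3 -m jog '[{"grip":255,"travel":[1.9,4.4,0],"twist":0},{"grip":255,"travel":[1.9,4.4,0],"twist":0},{"grip":255,"travel":[1.9,4.4,0],"twist":0},{"grip":255,"travel":[1.9,4.4,0],"twist":0},{"grip":255,"travel":[1.9,4.4,0],"twist":0},{"grip":255,"travel":[1.9,4.4,0],"twist":0},{"grip":255,"travel":[1.9,4.4,0],"twist":0},{"grip":255,"travel":[0,0,0],"twist":0}]'
python3 -m jog '[{"grip":255,"travel":[0,0,0],"twist":0},{"grip":255,"travel":[0,0,0],"twist":0}]'
```

```text
time: 3.4
position: [0.3679, -0.2331, 0.2448]
tool_rot: [0.996, 0.088, 0.0, 0.0]
ft_force: [0.8, 0.2, 0.2]
grip_width: 0.031
time: 4.2
position: [0.5025, 0.0781, 0.245]
tool_rot: [0.996, 0.092, 0.002, -0.001]
ft_force: [0.3, -0.4, -0.8]
grip_width: 0.0001
time: 4.4
position: [0.4998, 0.0726, 0.2444]
tool_rot: [0.996, 0.088, -0.0, 0.0]
ft_force: [-0.5, 0.1, -0.3]
grip_width: 0.0005
```

```bash
python3 -m jog '[{"grip":255,"travel":[0.15,0.45,-2.5],"twist":0},{"grip":255,"travel":[0.15,0.45,-3],"twist":0},{"grip":255,"travel":[0,0,-2.5],"twist":0},{"grip":255,"travel":[0,0,0],"twist":0},{"grip":255,"travel":[0,0,0],"twist":0}]'
python3 - <<'E'
from h import *
from scipy.spatial.transform import Rotation as Ro
o=get_obs();im=camera("wrist");K=get_calibration("wrist")
T=np.array(K["T_tool_cam"]);R=Ro.from_quat(o["tool_rot"]).as_matrix()
v=im[:,:,::-1].copy()
def proj(X):
    p=np.linalg.inv(T)@np.append(R.T@(np.array(X)-o["position"]),1);return K["fx"]*p[0]/p[2]+K["cx"],K["fy"]*p[1]/p[2]+K["cy"]
u=np.array([-.1754,.9845,0]);c0=np.array([.519,-.007,.099])
for s in(.09,.03,-.03,-.09):
    q=proj(c0+s*u);print(np.round(q));cv2.drawMarker(v,tuple(int(a) for a in q),(0,0,255),0,12,1)
q=proj(o["position"]+R@[0,0,.022]);print("tip",np.round(q))
cv2.imwrite("pics/w1.png",v)
for n in "1234":
    for d in search_frame(f"sec{n}_top","wrist")[:1]: print(n,np.round(d["at"],4),round(d["p"],2))
print(o["position"])
im=camera("scene")[:,:,::-1];cv2.imwrite("pics/s1.png",cv2.resize(im[120:280,240:440],None,fx=4,fy=3.7))
E
```

```text
time: 4.9
position: [0.5033, 0.081, 0.1647]
tool_rot: [0.996, 0.087, -0.0, 0.0]
ft_force: [-0.2, 0.2, 0.5]
grip_width: 0.0003
[325. 271.]
[437. 270.]
[548. 270.]
[660. 270.]
tip [327. 302.]
1 [0.5015 0.0822 0.0959] 0.95
2 [0.5153 0.0253 0.0919] 0.9
3 [ 0.5249 -0.0303  0.0932] 0.64
4 [ 0.5305 -0.0779  0.0867] 0.73
[0.50325448 0.08097876 0.16474376]
```

View pics/w1.png

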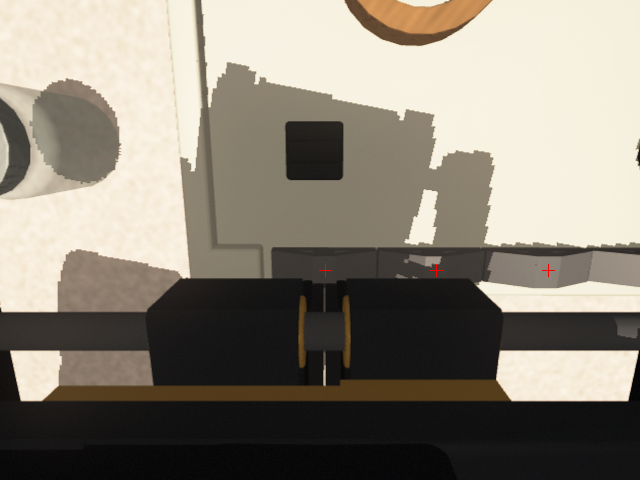

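View pics/s1.png

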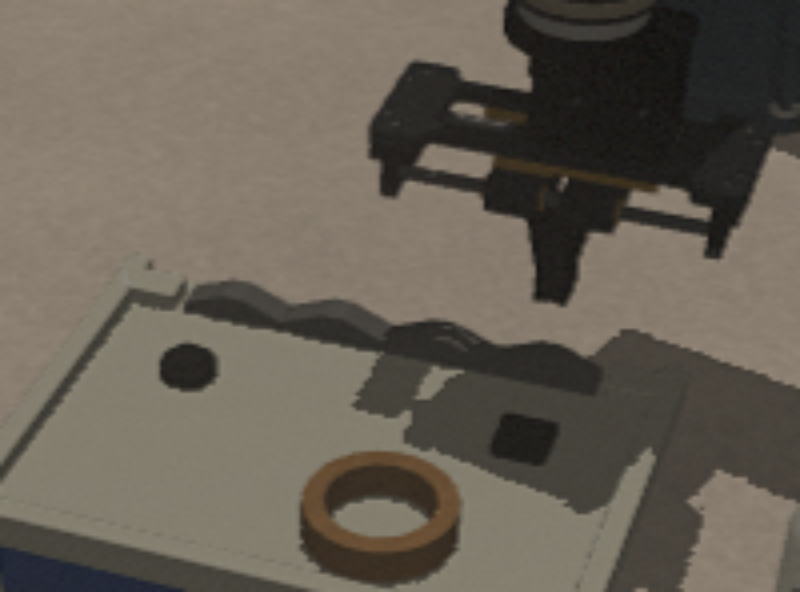

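The wrist view shows the predicted tops (325,271)…(548,270) lying on the real ones, within about 3 px (<2 mm), and the jaws run along the row. Now I'll press sec1.

```bash
python3 -m jog '[{"grip":255,"travel":[0,0,-2],"twist":0},{"grip":255,"travel":[0,0,-1.5],"twist":0},{"grip":255,"travel":[0,0,-0.5],"twist":0},{"grip":255,"travel":[0,0,0],"twist":0},{"grip":255,"travel":[0,0,0],"twist":0}]'
for i in 1 2 3 4; do python3 -m jog '[{"grip":255,"travel":[0,0,-0.15],"twist":0},{"grip":255,"travel":[0,0,-0.15],"twist":0}]'; done
python3 -m jog '[{"grip":255,"travel":[0,0,0],"twist":0},{"grip":255,"travel":[0,0,0],"twist":0}]'
```

```text
time: 5.7
position: [0.5039, 0.0823, 0.1251]
tool_rot: [0.996, 0.089, 0.001, 0.0]
ft_force: [-0.3, 0.2, 0.2]
grip_width: 0.0005
time: 5.9
position: [0.5039, 0.0823, 0.1221]
tool_rot: [0.996, 0.089, 0.001, 0.0]
ft_force: [-0.6, -0.2, 0.7]
grip_width: 0.0006
time: 6.1
position: [0.5037, 0.0823, 0.1188]
tool_rot: [0.996, 0.089, 0.0, 0.0]
ft_force: [0.1, -1.1, 1.7]
grip_width: 0.0006
time: 6.3
position: [0.5037, 0.0823, 0.1156]
tool_rot: [0.996, 0.088, 0.0, 0.0]
ft_force: [-0.3, 1.0, 2.0]
grip_width: 0.0006
time: 6.5
position: [0.5037, 0.0823, 0.1125]
tool_rot: [0.996, 0.088, 0.0, 0.0]
ft_force: [0.3, 0.5, 1.9]
grip_width: 0.0004
time: 6.7
position: [0.5031, 0.0823, 0.1123]
tool_rot: [0.996, 0.089, -0.0, -0.0]
ft_force: [0.0, -0.0, -0.8]
grip_width: 0.0004
```

```bash
python3 -m jog '[{"grip":255,"travel":[0.1,-0.6,0],"twist":0},{"grip":255,"travel":[0.11,-0.6,0],"twist":0},{"grip":255,"travel":[0.1,-0.6,0],"twist":0},{"grip":255,"travel":[0.11,-0.6,0],"twist":0}]'
python3 -m jog '[{"grip":255,"travel":[0.1,-0.6,0],"twist":0},{"grip":255,"travel":[0.11,-0.6,0],"twist":0},{"grip":255,"travel":[0.11,-0.6,0],"twist":0},{"grip":255,"travel":[0.11,-0.6,0],"twist":0}]'
python3 -m jog '[{"grip":255,"travel":[0.1,-0.6,0],"twist":0},{"grip":255,"travel":[0.11,-0.6,0],"twist":0}]'
```

```text
time: 7.1
position: [0.5076, 0.0576, 0.1125]
tool_rot: [0.996, 0.088, -0.0, 0.0]
ft_force: [-0.1, -1.3, -0.5]
grip_width: 0.0007
time: 7.5
position: [0.5117, 0.0342, 0.1126]
tool_rot: [0.996, 0.088, -0.0, -0.0]
ft_force: [-0.7, 2.1, 1.2]
grip_width: 0.0004
time: 7.7
position: [0.5144, 0.0215, 0.1127]
tool_rot: [0.996, 0.089, 0.0, 0.0]
ft_force: [-1.0, 1.5, 1.0]
grip_width: 0.0004
```

```bash
python3 -m jog '[{"grip":255,"travel":[0.1,-0.6,0],"twist":0},{"grip":255,"travel":[0.11,-0.6,0],"twist":0},{"grip":255,"travel":[0.1,-0.6,0],"twist":0},{"grip":255,"travel":[0.11,-0.6,0],"twist":0},{"grip":255,"travel":[0.1,-0.6,0],"twist":0},{"grip":255,"travel":[0.11,-0.6,0],"twist":0},{"grip":255,"travel":[0.11,-0.6,0],"twist":0},{"grip":255,"travel":[0.11,-0.6,0],"twist":0}]'
python3 -m jog '[{"grip":255,"travel":[0.1,-0.6,0],"twist":0},{"grip":255,"travel":[0.11,-0.6,0],"twist":0},{"grip":255,"travel":[0.1,-0.6,0],"twist":0},{"grip":255,"travel":[0.11,-0.6,0],"twist":0},{"grip":255,"travel":[0.1,-0.6,0],"twist":0},{"grip":255,"travel":[0.11,-0.6,0],"twist":0}]'
python3 -m jog '[{"grip":255,"travel":[0.1,-0.6,0],"twist":0},{"grip":255,"travel":[0.11,-0.6,0],"twist":0},{"grip":255,"travel":[0.1,-0.6,0],"twist":0},{"grip":255,"travel":[0.11,-0.6,0],"twist":0},{"grip":255,"travel":[0.1,-0.6,0],"twist":0},{"grip":255,"travel":[0.11,-0.6,0],"twist":0},{"grip":255,"travel":[0,0,0],"twist":0},{"grip":255,"travel":[0,0,0],"twist":0}]'
python3 - <<'E'
from h import *
im=camera("scene")[:,:,::-1];cv2.imwrite("pics/s2.png",cv2.resize(im[120:280,240:440],None,fx=4,fy=3.7))
E
```

```text
time: 8.5
position: [0.5223, -0.0259, 0.1126]
tool_rot: [0.996, 0.089, -0.0, -0.0]
ft_force: [-0.5, 0.7, 1.4]
grip_width: 0.0004
time: 9.1
position: [0.5289, -0.0624, 0.1125]
tool_rot: [0.996, 0.089, -0.0, 0.0]
ft_force: [-0.3, 1.0, -0.5]
grip_width: 0.0005
time: 9.9
position: [0.5355, -0.0984, 0.1126]
tool_rot: [0.996, 0.088, 0.0, 0.0]
ft_force: [-0.5, -1.1, 0.8]
grip_width: 0.0004
```

View pics/s2.png

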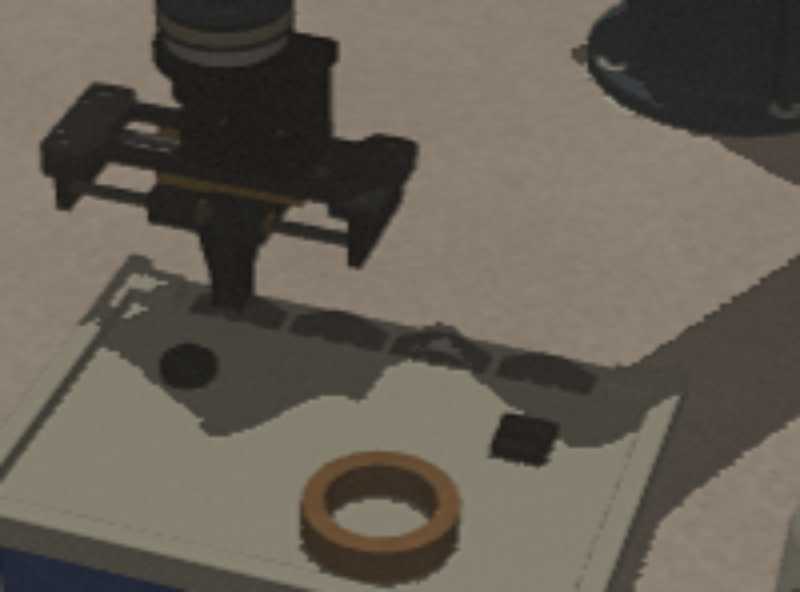

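All four sections look down and alike in the scene view, crop px (240,305) to (545,370). I'll lift a little, staying inside the allowed zone, and check before leaving.

```bash
python3 -m jog '[{"grip":255,"travel":[0,0,0.5],"twist":0},{"grip":255,"travel":[0,0,2],"twist":0},{"grip":255,"travel":[0,0,2],"twist":0},{"grip":255,"travel":[0,0,0],"twist":0},{"grip":255,"travel":[0,0,0],"twist":0}]'
python3 - <<'E'
from h import *
im=camera("scene")[:,:,::-1];c=im[180:240,280:400];cv2.imwrite("pics/s3.png",cv2.convertScaleAbs(cv2.resize(c,None,fx=6.6,fy=6.6,interpolation=cv2.INTER_CUBIC),alpha=2))
for n in "1234":
    for d in search_frame(f"sec{n}_top","scene")[:1]: print(n,np.round(d["at"],4),round(d["p"],2))
E
```

```text
time: 10.45
position: [0.5351, -0.0975, 0.1578]
tool_rot: [0.996, 0.089, 0.0, 0.0]
ft_force: [-0.6, 0.1, 0.3]
grip_width: 0.0004
1 [0.5082 0.084  0.0898] 0.76
2 [0.5175 0.0233 0.0871] 0.54
3 [ 0.5274 -0.0342  0.0883] 0.64
4 [ 0.5362 -0.0909  0.0887] 0.54
```

View pics/s3.png

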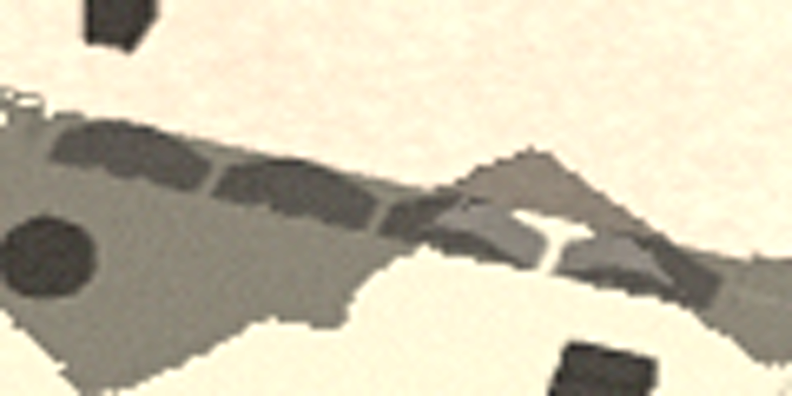

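All four stand equally low with similar gaps between them (crop px (130,150), (295,190), (465,225), (630,265)). Moving clear.

```bash
python3 -m jog '[{"grip":255,"travel":[0,0,4],"twist":0},{"grip":255,"travel":[0,0,4],"twist":0},{"grip":255,"travel":[-2,-3,2],"twist":0},{"grip":255,"travel":[-2,-4,0],"twist":0},{"grip":255,"travel":[-2,-4,0],"twist":0},{"grip":255,"travel":[0,0,0],"twist":0},{"grip":255,"travel":[0,0,0],"twist":0},{"grip":255,"travel":[0,0,0],"twist":0}]'
python3 - <<'E'
from h import *
for c in("top","scene"):
    camera(c)
    for n in["tape","jar","can","sec1_top","sec2_top","sec3_top","sec4_top"]:
        for d in search_frame(n,c)[:1]: print(c,n,np.round(d["at"],4),round(d["p"],2))
hand_in()
E
```

```text
time: 11.5
position: [0.4751, -0.2068, 0.257]
tool_rot: [0.996, 0.089, -0.0, -0.001]
ft_force: [0.2, -0.6, 0.6]
grip_width: 0.0006
top tape [0.6629 0.0609 0.1049] 0.65
top jar [0.5378 0.2594 0.1062] 0.85
top can [ 0.6862 -0.2214  0.0823] 0.56
top sec1_top [0.508  0.0817 0.0905] 0.79
top sec2_top [0.5163 0.0191 0.0842] 0.59
top sec3_top [ 0.5223 -0.0357  0.0835] 0.6
top sec4_top [ 0.5352 -0.0937  0.0886] 0.64
scene tape [0.6722 0.0692 0.0966] 0.73
scene jar [0.5619 0.2763 0.078 ] 0.97
scene can [ 0.7056 -0.2101  0.0667] 0.6
scene sec1_top [0.5057 0.0819 0.0872] 0.68
scene sec2_top [0.5159 0.0273 0.0849] 0.46
scene sec3_top [ 0.5297 -0.0334  0.0883] 0.61
scene sec4_top [ 0.5369 -0.0912  0.0871] 0.57
the job is handed in; nothing more can be done
```

I pressed all four lip sections down in one pass from sec1 to sec4, ending at the vent, with the closed fingertips held at about 90.5 mm above the table. The hand is clear of the tub, and the job was handed in at about 11.6 s.

- **Sections:** A close view before leaving showed all four equally low. The last network readings put their tops at about 84–90 mm, against about 91–96 mm before. Each reading is only good to about 4 mm. The fingertip height implies about 8.5 mm of press, more than the 5 mm needed.
- **Forces:** The wrist force stayed near 2 N each time it was read, far below the 40 N limit.
- **Tape, jar and can:** These were found where they stood at the start, within a few mm. The can has no top-view reading from before the pass, because the network missed it then, so its check rests on the scene camera alone.

No check failed or disagreed.

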